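Lay the tea carton down in the drinks box and shut the lid

ROBOT

A 6-joint arm with a two-finger parallel gripper is mounted at the origin on a cart in front of the work surface, level with it; the furniture and walls round the work are solid. World frame = base frame: x ahead of the robot, y to its left, z up, the work surface at z = 0. Lengths are in m, angles in rad, forces in N, time in s.
With the tool pointing down it reaches from about 0.325 to 1 m from the base axis. Payload 5.1 kg.
Tool frame: the origin (TCP) lies on the centre line of the jaws, within the pads' length; the fingertips stand 19 mm ahead of it and the grasp point (between the pads) is the TCP; z points along the fingers, y is the line along which they close (so a half turn about z gives the same grasp; the last joint's range is limited). The gripper opens to 85 mm and grips with 20 to 120 N. Pads are 22 mm wide; open, the fingers measure 114 mm over their backs; the gripper's body (76 mm by 85 mm) begins 54 mm behind the grasp point. The pads swing forward as they close: fully open they stand 13 mm farther back than shut.
Start: joints at [-1.347, 0.124, 1.65, -0, 1.367, -0.083], TCP at [0.196, -0.62, 0.25] pointing down, gripper open.
Joint ranges: [-2.61, 2.61], [-1.02, 2.33], [0.03, 2.71], [-1.35, 4.49], [0.32, 2.68], [-2.91, 2.91]. Speed limits (rad/s): [2.57, 2.57, 3.14, 3.14, 3.14, 3.14].

INTERFACE

Orientations are given as [roll, pitch, yaw] about the fixed x, y, z axes, in that order (R = Rz(yaw) Ry(pitch) Rx(roll)).
In Python, from bench import get_state, eyes, r gives the robot as it stands.
- The arm moves only by the tool arm_command, never from a script. Its argument "plan" is a list that holds one entry, the list of rows, each a list of 7 numbers: the shift along the tool's x, y, z as a fraction of full scale, then the turn, a rotation vector about the tool's x, y, z as a fraction of full scale, then the opening, from 0 (shut) to 1 (fully open). A call has 1 to 8 rows; each row shifts and turns the commanded pose from where the row before left it, along the tool's axes as they then stand; what a row does not reach is not made up. Full scale, the value 1, is 0.3 m for a shift and 180 degrees for a turn. A row lasts 1/8 s, in which the tool goes at most 62.5 mm and 10.7 degrees, less where a joint would pass 70% of its speed; a pose out of reach is approached as far as the arm can. A call with a number of a shift or a turn outside -1 to 1 is refused whole. A call with a gripper value outside its range is refused whole. The fingers move at their own pace and stop on an object; the grip force is fixed at half the most. Time passes only in rows, so rows that do not move let the fingers close. It gives the time, the measured TCP pose, the force, the opening and the grip force at its end, in the units of the state.
- get_state(): the state, without advancing time (a new reading comes with each control period).
- eyes.snapshot(name): name is "side" or "top"; returns a dict with "img" (400x640x3 uint8, red, green, blue), "fovy" (degrees; the focal length in pixels is half the picture's height over the tangent of half this angle, whatever the lens; pixels are square), "cx", "cy" (the principal point, pixels), "rvec" (rotation vector, rad) and "tvec" (3), from world to camera coordinates, as OpenCV has them. Camera axes: x right, y down, z forward; pixel columns grow to the right and rows downward; lengths in m; the calibration is good to about 2 mm. A picture is of the moment at which its call begins. There is no depth.
- r.finish_job(): hands the job in; it is judged then, once.
The state is a dict: "clock": time; "qpos": joint angles; "joint_velocities": joint speeds; "joint_efforts": joint torques, N m; "position": TCP position; "tcp_rot": TCP orientation; "wrist_force": force on the tool from outside, world axes, zero at the start; "ft_torque": the same for the moment, N m; "opening": finger opening in m; "grip_force": force on a finger pad.
Only numpy, scipy, OpenCV 4.12 (cv2) and the standard library are available. Lean on these libraries where they do the work, as an engineer would, in place of code of your own. Each camera call takes 0.05 s, during which the arm holds its last target. There are 200 camera calls.

TASK

The box for the tea and coffee things will not close because the carton of tea bags stands upright in it. Without grasping or lifting anything, push the carton near its top so that it falls over and lies flat in the cork-lined end of the box, away from the cup, then push the lid down until it is fully shut. Do not disturb the cup and capsules in the box or the loose things around it.

Things in the scene. Friction and masses are not known exactly. Their poses are not given: they have to be found in the camera images.
- box: Fixed wooden box, outside 148 (own x) x 348 (own y) x 66 mm high, inside 130 x 330 x 58, walls 9, floor 8 mm, no dividers. Origin: centre of its underside. +x points to its back (hinge side), y along its length. The carton stands in the middle; one end (+y or -y) is empty and lined with cork, in the other stand the cup and capsules.
- lid (a joint): Lid angle in rad: 0 shut flat on the rim, 1.57 upright, 1.65 stop; starts open, about upright. A plain board 158 x 348 x 10 mm, 0.3 kg, overhanging the front by 10 mm when shut, no knob or catch. The hinge is stiff: it stays at any angle, moves under 1 to 4 N at the free edge, and has to be pushed all the way down.
- lid_hinge (a point): Middle of the lid's hinge line: at the top of the box's back wall, box frame (74, 0, 66) mm. The hinge line runs along the box's y; this point's frame turns with the lid.
- lid_edge (a point): Middle of the lid's free edge, on the face that is its top when shut (and its back, away from the robot, when it stands open); 158 mm from the hinge line.
- carton: Closed cardboard tea carton, 96 (own x) x 40 (own y) x 120 mm tall, about 0.14 kg. Origin: centre of its underside, 8 mm above the worktop. Its thin way (y) lies roughly along the box's length; it stands 62 mm above the box's rim. Pushed high along the box's length it passes its balance at about 0.32 rad and falls on its broad face.
- carton_center (a point): Centre of the carton, 60 mm above its underside along its own z.
- cork: Thin cork sheet (1 mm, flush) lining the empty end of the box's floor, 128 (along the box's x) x 140 mm (along the box's y); origin at its middle, 92 mm from the middle of the box, axes as the box's. The fallen carton may overhang its inner edge by 2 cm or so.
- cup: Small green espresso cup, 65 mm wide, 94 mm over the handle, 52 mm high (below the rim of the box), standing loose in the other end of the box, 92 mm from the middle; origin: centre of its underside with the handle. The handle points to the front of the box.
- cap_a: Coffee capsule, 36 mm wide, 28 mm high, loose beside the cup; origin: centre of its underside.
- cap_b: Second coffee capsule of the same shape, on the other side of the cup's handle.
- sugar_jar: Glass jar with a lid, 65 mm wide, 95 mm high, loose on the worktop to the left of the box; origin: centre of its underside.
- spoon: Teaspoon, 138 x 28 x 12 mm, loose on the worktop in front of the box; origin: its middle.
- mug_1: Tall mug, 80 x 113 x 91 mm, loose on the worktop at the back left; origin: centre of its underside.
- gas_lighter: Red and black gas lighter, 25 x 196 x 28 mm, lying loose to the right of the box; origin: its middle.
- pen_1: Ball pen, 11 x 145 x 9 mm, lying loose on the worktop in front of the box, to the right; origin: its middle.

How it is judged:
On the way, in this order (a step that is already met when the one before it is completed fails the run):
1. the carton lies flat in the cork-lined end, the lid still open (angle between carton's own z axis and vertical between 1.5 and 1.64 rad and (angle between carton's own y axis and vertical below 0.1 rad or angle between carton's own y axis and vertical above 3.04 rad) and y of carton_center in the frame of cork between -0.035 and 0.035 m and x of carton_center in the frame of cork between -0.03 and 0.03 m and height (world z) of carton_center below 0.034 m and value of joint lid above 0.5 rad), for 0.2 s.
2. the lid is shut (value of joint lid below 0.03 rad), for 0.2 s.
At the end, for the whole second after the job is handed in: The carton lies flat on a broad face (within 4 degrees) on the box's floor in the cork-lined end, its centre within 35 mm along and 30 mm across of the middle of the cork; the lid is shut to within 0.03 rad; cup and capsules upright in their end; everything at rest (angle between carton's own z axis and vertical between 1.5 and 1.64 rad and (angle between carton's own y axis and vertical below 0.1 rad or angle between carton's own y axis and vertical above 3.04 rad) and y of carton_center in the frame of cork between -0.035 and 0.035 m and x of carton_center in the frame of cork between -0.03 and 0.03 m and height (world z) of carton_center below 0.034 m and value of joint lid below 0.03 rad and linear speed of carton below 0.02 m/s and angle between each of cup, cap_a, cap_b's own z axis and vertical below 0.2 rad); the robot touches nothing.
It fails at once if the carton is lifted instead of tipped (height (world z) of carton above 0.048 m or (angle between carton's own z axis and vertical below 0.3 rad and height (world z) of carton above 0.026 m) or height (world z) of carton_center above 0.09 m).
It fails at once if the cup or a capsule in the box is shifted by more than 15 mm, lifted or tipped (distance of any of cup, cap_a, cap_b from where it was at the start of the episode above 0.015 m or angle between any of cup, cap_a, cap_b's own z axis and vertical above 0.3 rad).
It fails at once if a loose thing around the box is moved by more than 20 mm (distance of any of sugar_jar, spoon, mug_1, gas_lighter, pen_1 from where it was at the start of the episode above 0.02 m).
It also fails if it takes over 45 s, if anything falls off the work surface, if the arm or the gripper's body presses on something with over 40 N, if the wrist force passes 120 N, or if a joint passes its speed limit or range.

## Working session

There is one attempt and no reset: what is moved stays moved. The work goes in short steps, Python scripts to look and compute and a tool call to move; the robot and the scene stay as the last step left them, time stands still between calls to the robot, and variables do not carry over. Pictures are saved under pics/ and viewed, at most 10 in all, crops included, and the job is handed in when it is done.

Besides the shell and the picture viewer there is one more tool, called after ">>>" as a command line: name --argument value ..., lists and objects as JSON in quotes. arm_command: Moves the arm, as the interface text tells. Its arguments: {"type":"object","properties":{"plan":{"type":"array","items":{"type":"array","items":{"type":"array","items":{"type":"number","minimum":-1,"maximum":1}}}}},"required":["plan"]}

```bash
mkdir -p pics; ls; cat > h.py <<'E'
import numpy as np, cv2
from bench import get_state, eyes, r
def snap(n,f):
    s=eyes.snapshot(n); cv2.imwrite('pics/'+f,cv2.cvtColor(s['img'],cv2.COLOR_RGB2BGR))
    np.savez(f'{n}.npz',**{k:np.array(v) for k,v in s.items()}); return s
def cam(s):
    f=200/np.tan(np.radians(float(s['fovy']))/2)
    K=np.array([[f,0,float(s['cx'])],[0,f,float(s['cy'])],[0,0,1]])
    R=cv2.Rodrigues(np.array(s['rvec'],float))[0]; t=np.array(s['tvec'],float).ravel()
    return K,R,t
def atz(s,uv,z):
    K,R,t=cam(s); c=-R.T@t; d=R.T@np.linalg.inv(K)@np.array([*uv,1.]); return c+d*(z-c[2])/d[2]
def proj(s,P):
    K,R,t=cam(s); q=(K@(R@np.atleast_2d(P).T+t[:,None])).T; return q[:,:2]/q[:,2:]
E
python3 - <<'E'
from h import *
for n in('side','top'):
    s=snap(n,n+'0.png'); K,R,t=cam(s); print(n,-R.T@t,R[2],K[0,0])
print(get_state())
E
```

```text
pics
side [-0.13192084 -1.09204106  0.55717568] [ 0.51065471  0.76881174 -0.38491593] 361.96621983580604
top [ 0.05428326 -0.27239632  1.41468774] [ 0.31861284  0.06591645 -0.94559023] 449.1351215534222
{'clock': 0.1, 'qpos': array([-1.34657616e+00,  1.24433763e-01,  1.65158426e+00, -2.42547869e-05,
        1.36750711e+00, -8.25912637e-02]), 'joint_velocities': array([-0.00091787, -0.00102699, -0.00331744,  0.0003882 ,  0.00223259,
       -0.00082497]), 'joint_efforts': array([ 6.50546026e-04, -4.24932218e+01, -3.66654038e+01, -4.03877516e-05,
        3.94575691e-03, -1.19902816e-05]), 'position': array([ 0.19616523, -0.61912873,  0.2491522 ]), 'tcp_rot': array([-3.13966480e+00, -1.35759604e-04,  3.06816224e-01]), 'wrist_force': array([-0.63481529, -0.37878527, -0.46041004]), 'ft_torque': array([ 0.00990952, -0.00973759,  0.02882991]), 'grip_force': 0.0, 'opening': 0.0854696155035051}
```

View pics/side0.png

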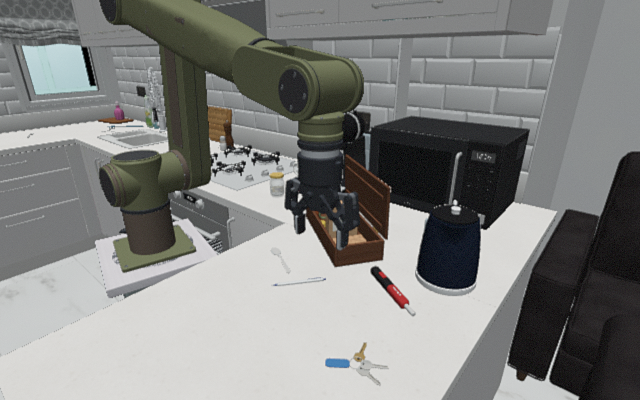

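View pics/top0.png

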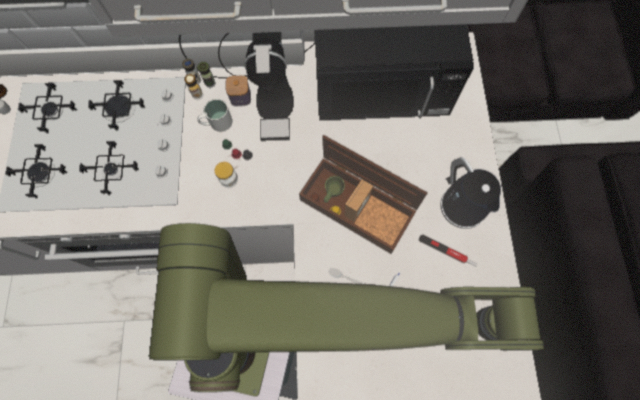

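The top view shows the box at about (363,200), with the cup end at upper left, the cork at lower right (385,220) and the carton at about (358,195). I'll enlarge that area.

```bash
python3 - <<'E'
import cv2
a=cv2.imread('pics/top0.png')[125:260,290:490]; cv2.imwrite('pics/topc.png',cv2.resize(a,None,fx=4,fy=4,interpolation=cv2.INTER_CUBIC))
E
```

```text
(no output)
```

View pics/topc.png

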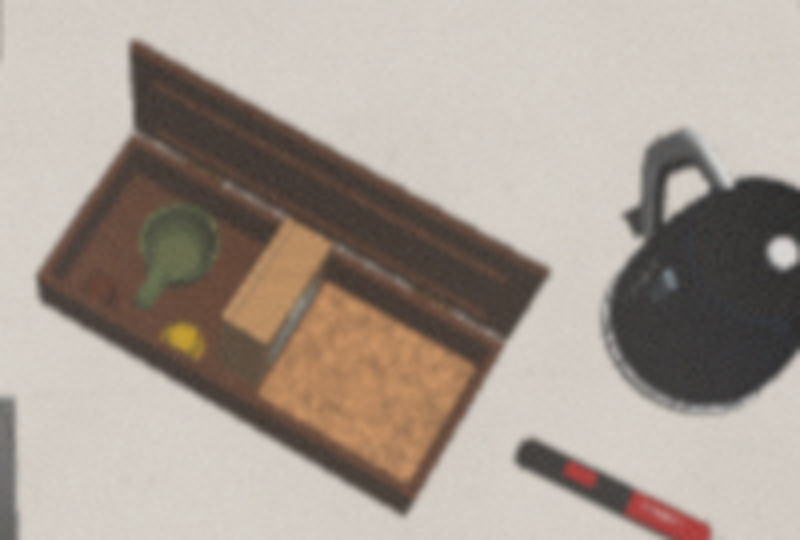

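```bash
cat > m.py <<'E'
from h import *
from scipy.optimize import least_squares
s=np.load('top.npz')
full=lambda p:(np.array(p)+.5)/4-.5+[290,125]
def fit(loc,uv,z,x0):
    loc=np.array(loc,float);uv=full(uv)
    def P(p):
        c,n=np.cos(p[2]),np.sin(p[2]); return np.c_[loc@np.array([[c,n],[-n,c]])+p[:2],np.full(len(loc),z)]
    o=least_squares(lambda p:(proj(s,P(p))-uv).ravel(),x0); print(o.x,np.abs(o.fun).max()); return o.x
# FL,FR,BR,BL
print([atz(s,full(p),.066) for p in [(40,277),(406,500),(502,340),(135,137)]])
b=fit([[-.074,.174],[-.074,-.174],[.074,-.174],[.074,.174]],[(40,277),(406,500),(502,340),(135,137)],.066,[.5,-.4,-.5])
c=fit([[.048,.02],[.048,-.02],[-.048,-.02],[-.048,.02]],[(285,218),(332,245),(268,345),(222,315)],.128,[.5,-.4,-.5])
R=np.array([[np.cos(b[2]),-np.sin(b[2])],[np.sin(b[2]),np.cos(b[2])]])
print('carton in box',R.T@(c[:2]-b[:2]),c[2]-b[2])
ck=[(322,282),(476,372),(410,485),(262,390)]
print('cork in box',[R.T@(atz(s,full(p),.008)[:2]-b[:2]) for p in ck])
print('cup rim c',R.T@(atz(s,full((180,240)),.06)[:2]-b[:2]))
print('capb',R.T@(atz(s,full((183,338)),.036)[:2]-b[:2]),'capa',R.T@(atz(s,full((101,290)),.036)[:2]-b[:2]))
for p in [(135,42),(548,270)]:
  # lid free edge top: solve height given box x ~ .074-.084
  for z in (.2,.22,.224): print('lid',z,R.T@(atz(s,full(p),z)[:2]-b[:2]))
for n,p,z in [('jar',(226,172),.095),('mug',(216,115),.09),('lighterA',(421,238),.015),('lighterB',(474,264),.015),('spoon',(335,272),.005),('microwaveL',(318,118),0),('microwaveR',(447,116),0),('kettle',(470,200),.2)]:
  print(n,atz(s,p,z).round(3))
E
python3 m.py
```

```text
[array([ 0.50988768, -0.08360182,  0.066     ]), array([ 0.39357635, -0.39952813,  0.066     ]), array([ 0.5366955 , -0.45181375,  0.066     ]), array([ 0.645217  , -0.13114887,  0.066     ])]
[ 0.52169245 -0.26617    -0.34192218] 1.8582106787901012
[ 0.52509635 -0.2689831  -0.34846271] 0.6043409821407408
carton in box [ 0.00415009 -0.00150893] -0.006540530460094507
cork in box [array([ 0.06386979, -0.01902916]), array([ 0.06300842, -0.16518731]), array([-0.04802874, -0.16557671]), array([-0.04280815, -0.02453044])]
cup rim c [0.01571379 0.09102212]
capb [-0.04694381  0.04909212] capa [-0.04734003  0.1271799 ]
lid 0.2 [0.08662152 0.17722602]
lid 0.22 [0.07797921 0.17163095]
lid 0.224 [0.07625074 0.17051193]
lid 0.2 [ 0.08949317 -0.17211221]
lid 0.22 [ 0.08080358 -0.17195539]
lid 0.224 [ 0.07906566 -0.17192402]
jar [0.522 0.158 0.095]
mug [0.714 0.251 0.09 ]
lighterA [ 0.464 -0.492  0.015]
lighterB [ 0.417 -0.667  0.015]
spoon [ 0.3   -0.245  0.005]
microwaveL [ 0.825 -0.071  0.   ]
microwaveR [ 0.932 -0.518  0.   ]
kettle [ 0.551 -0.583  0.2  ]
```

>>> arm_command --plan '[[[0, 0, -0.1, 0, 0, -0.0588, 0.4], [0, 0, -0.1, 0, 0, -0.0588, 0.4], [0, 0, -0.1, 0, 0, -0.0588, 0.4], [0, 0, 0, 0, 0, -0.0588, 0.4], [0, 0, 0, 0, 0, -0.0588, 0.4], [0.12, 0.045, 0, 0, 0, 0, 0.4], [0.12, 0.045, 0, 0, 0, 0, 0.4], [0.12, 0.045, 0, 0, 0, 0, 0.4]]]'

```text
clock: 1.1
position: [0.271, -0.5303, 0.3395]
tcp_rot: [-3.141, -0.001, 1.23]
wrist_force: [0.0, -0.0, 0.6]
opening: 0.0342
grip_force: 0.0
```

```bash
cat >> h.py <<'E'
B=np.array([.5217,-.2662]);YAW=-.342
BR=np.array([[np.cos(YAW),-np.sin(YAW)],[np.sin(YAW),np.cos(YAW)]])
def st():
    s=get_state(); p=s['position']; print('t',s['clock'],'box',(BR.T@(p[:2]-B)).round(4),'z',p[2].round(4),'rpy',s['tcp_rot'].round(3),'F',s['wrist_force'].round(1),'op',round(s['opening'],3))
E
python3 -c "from h import *;st()"
```

```text
t 1.1 box [-0.1476 -0.3329] z 0.3395 rpy [-3.141e+00 -1.000e-03  1.230e+00] F [ 0.  -0.   0.6] op 0.034
```

>>> arm_command --plan '[[[0.16, 0.06, 0, 0, 0, 0, 0.4], [0.16, 0.06, 0, 0, 0, 0, 0.4], [0.16, 0.06, 0, 0, 0, 0, 0.4], [0.16, 0.06, 0, 0, 0, 0, 0.4], [0.16, 0.06, 0, 0, 0, 0, 0.4], [0.16, 0.06, 0, 0, 0, 0, 0.4], [0.16, 0.06, 0, 0, 0, 0, 0.4], [0, 0, 0, 0, 0, 0, 0.4]]]'

```text
clock: 2.1
position: [0.5028, -0.2542, 0.3396]
tcp_rot: [-3.141, -0.001, 1.235]
wrist_force: [0.1, -0.2, -0.0]
opening: 0.0343
grip_force: 0.0
```

```bash
python3 -c "from h import *;st()"
```

```text
t 2.1 box [-0.0219  0.005 ] z 0.3396 rpy [-3.141e+00 -1.000e-03  1.235e+00] F [ 0.1 -0.2 -0. ] op 0.034
```

>>> arm_command --plan '[[[0.085, 0.03, 0, 0, 0, 0, 0.4], [0.085, 0.03, 0, 0, 0, 0, 0.4], [0, 0, 0.13, 0, 0, 0, 0.4], [0, 0, 0.13, 0, 0, 0, 0.4], [0, 0, 0.13, 0, 0, 0, 0.4], [0, 0, 0.13, 0, 0, 0, 0.4], [0, 0, 0.1, 0, 0, 0, 0.4], [0, 0, 0, 0, 0, 0, 0.4]]]'

```text
clock: 3.1
position: [0.5329, -0.2145, 0.1508]
tcp_rot: [-3.135, -0.001, 1.229]
wrist_force: [0.3, -0.1, -0.0]
opening: 0.0344
grip_force: 0.0
```

```bash
python3 -c "
from h import *;st()
for n in('side','top'): s=snap(n,n+'1.png')
a=cv2.imread('pics/top1.png')[125:260,290:490];b=cv2.imread('pics/side1.png')[140:275,240:440]
cv2.imwrite('pics/c1.png',np.vstack([cv2.resize(i,None,fx=2.2,fy=2.2,interpolation=2) for i in(a,b)]))"
```

```text
t 3.1 box [-0.0068  0.0525] z 0.1508 rpy [-3.135e+00 -1.000e-03  1.229e+00] F [ 0.3 -0.1 -0. ] op 0.034
```

View pics/c1.png

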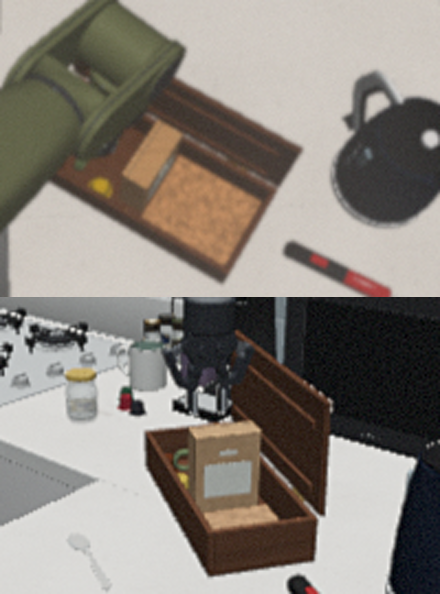

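The gripper is behind the carton on the cup side, clear of the lid. I'll lower it and push toward the cork.

>>> arm_command --plan '[[[0, 0, 0.05, 0, 0, 0, 0.4], [0, 0, 0.05, 0, 0, 0, 0.4], [0, 0, 0, 0, 0, 0, 0.4], [-0.03, 0.0, 0, 0, 0, 0, 0.4], [-0.03, 0, 0, 0, 0, 0, 0.4], [-0.03, 0, 0, 0, 0, 0, 0.4], [-0.03, 0, 0, 0, 0, 0, 0.4], [0, 0, 0, 0, 0, 0, 0.4]]]'

```text
clock: 4.2
position: [0.5232, -0.2494, 0.1244]
tcp_rot: [3.141, 0.0, 1.229]
wrist_force: [0.2, 0.7, -0.9]
opening: 0.034
grip_force: 0.1
```

```bash
python3 -c "
from h import *;st()
for n in('side','top'): s=snap(n,n+'2.png')
a=cv2.imread('pics/top2.png')[125:260,290:490];b=cv2.imread('pics/side2.png')[140:275,240:440]
cv2.imwrite('pics/c2.png',np.vstack([cv2.resize(i,None,fx=2.2,fy=2.2,interpolation=2) for i in(a,b)]))"
```

```text
t 4.2 box [-0.0042  0.0164] z 0.1244 rpy [3.141 0.    1.229] F [ 0.2  0.7 -0.9] op 0.034
```

View pics/c2.png

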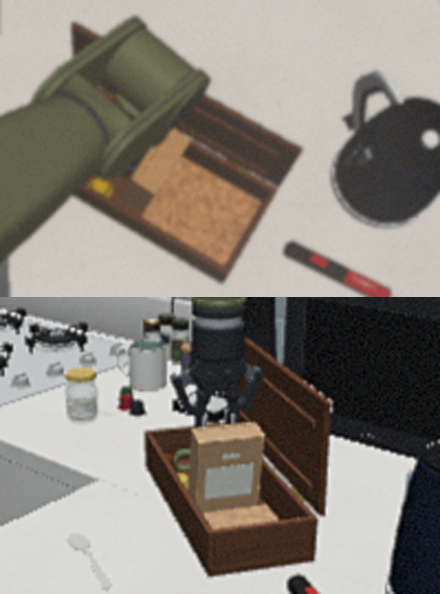

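Contact made and the carton is tilting cleanly (about 0.1 rad) with no visible sliding. Continue.

>>> arm_command --plan '[[[-0.025, 0, 0, 0, 0, 0, 0.4], [-0.025, 0, 0, 0, 0, 0, 0.4], [-0.025, 0, 0, 0, 0, 0, 0.4], [-0.025, 0, 0, 0, 0, 0, 0.4], [-0.025, 0, 0, 0, 0, 0, 0.4], [-0.015, 0, 0, 0, 0, 0, 0.4], [0, 0, 0, 0, 0, 0, 0.4], [0, 0, 0, 0, 0, 0, 0.4]]]'

```text
clock: 5.3
position: [0.5094, -0.288, 0.1243]
tcp_rot: [-3.141, -0.0, 1.23]
wrist_force: [0.1, -0.1, -0.3]
opening: 0.0342
grip_force: 0.0
```

```bash
python3 -c "
from h import *;st()
for n in('side','top'): s=snap(n,n+'3.png')
a=cv2.imread('pics/top3.png')[125:260,290:490];b=cv2.imread('pics/side3.png')[140:275,240:440]
cv2.imwrite('pics/c3.png',np.vstack([cv2.resize(i,None,fx=2.2,fy=2.2,interpolation=2) for i in(a,b)]))"
```

```text
t 5.3 box [-0.0043 -0.0247] z 0.1243 rpy [-3.141 -0.     1.23 ] F [ 0.1 -0.1 -0.3] op 0.034
```

View pics/c3.png

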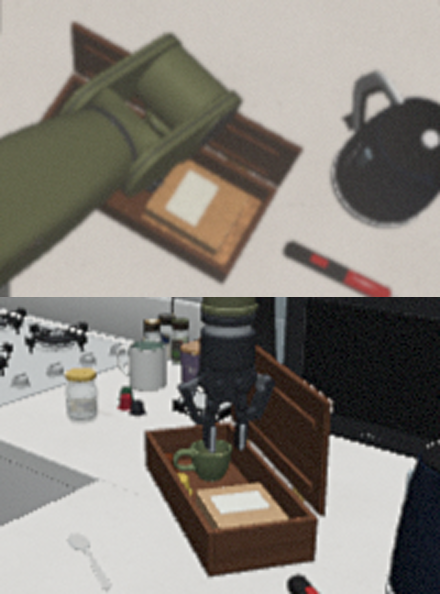

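The carton has fallen onto its broad face on the cork (label centre near full-frame pixel (377,214)), and the cup is untouched. Next I'll raise the arm and go behind the lid with the fingers closed.

>>> arm_command --plan '[[[0, 0, -0.15, 0, 0, 0, 0.4], [0, 0, -0.15, 0, 0, 0, 0.2], [0, 0, -0.15, 0, 0, 0, 0], [0, 0, -0.15, 0, 0, 0, 0], [0, 0, 0, 0, 0, 0, 0], [0.03, 0.16, 0, 0, 0, 0, 0], [0.03, 0.16, 0, 0, 0, 0, 0], [0.03, 0.16, 0, 0, 0, 0, 0]]]'

```text
clock: 6.4
position: [0.6552, -0.3106, 0.3026]
tcp_rot: [-3.139, -0.0, 1.231]
wrist_force: [-0.7, -0.6, 0.6]
opening: -0.0
grip_force: 0.0
```

```bash
python3 -c "
from h import *;st()
for n in('side','top'): s=snap(n,n+'4.png')
a=cv2.imread('pics/top4.png')[125:260,290:490];b=cv2.imread('pics/side4.png')[100:275,240:440]
print(BR.T@(atz(s,(377.3,214.5),.048)[:2]-B))
cv2.imwrite('pics/c4.png',np.hstack([cv2.resize(a,(800*1//2,270)),cv2.resize(b,(400,350))[-270-40:-40]]))"
```

```text
t 6.4 box [0.1406 0.003 ] z 0.3026 rpy [-3.139 -0.     1.231] F [-0.7 -0.6  0.6] op -0.0
[ 0.00502788 -0.07542041]
```

View pics/c4.png

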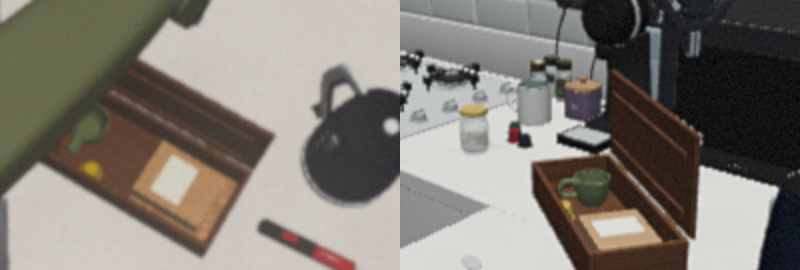

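```bash
python3 -c "
from h import *
s=np.load('top.npz')
for p in [(160,140),(135,188),(207,228),(238,182)]: print((BR.T@(atz(s,(np.array(p)+.5)/2-.5+[290,125],.048)[:2]-B)).round(4))
from math import *
for t in (1.57,1.3,1.05,.8,.55,.3,.1,0): print(t,'TCP x',round(.074-.145*cos(t)+.01*sin(t)+.013,4),'z',round(.066+.145*sin(t)+.01*cos(t)+.019,4))"
```

```text
[ 0.05   -0.0214]
[-0.0409 -0.0285]
[-0.0374 -0.1573]
[ 0.0544 -0.1624]
1.57 TCP x 0.0969 z 0.23
1.3 TCP x 0.0578 z 0.2274
1.05 TCP x 0.0235 z 0.2158
0.8 TCP x -0.0068 z 0.196
0.55 TCP x -0.0314 z 0.1693
0.3 TCP x -0.0486 z 0.1374
0.1 TCP x -0.0563 z 0.1094
0 TCP x -0.058 z 0.095
```

>>> arm_command --plan '[[[0, 0, 0.08, 0, 0, 0, 0], [0, 0, 0.08, 0, 0, 0, 0], [0, 0, 0.08, 0, 0, 0, 0], [0, 0, 0, 0, 0, 0, 0]]]'

```text
clock: 7.0
position: [0.6524, -0.3099, 0.2282]
tcp_rot: [-3.135, -0.001, 1.23]
wrist_force: [-0.1, -1.0, -0.4]
opening: -0.0001
grip_force: 0.0
```

The carton centre is at about (6, -92) mm in the box frame, right in the middle of the cork. Now I'll push the lid over.

>>> arm_command --plan '[[[0, -0.09, 0, 0, 0, 0, 0], [0, -0.09, 0, 0, 0, 0, 0], [0, -0.09, 0, 0, 0, 0, 0], [0, -0.06, 0.02, 0, 0, 0, 0], [0, -0.06, 0.02, 0, 0, 0, 0], [0, -0.05, 0.033, 0, 0, 0, 0], [0, -0.05, 0.033, 0, 0, 0, 0], [0, 0, 0, 0, 0, 0, 0]]]'

```text
clock: 8.0
position: [0.5151, -0.2616, 0.2012]
tcp_rot: [3.141, 0.0, 1.23]
wrist_force: [-0.7, 0.2, -0.8]
opening: -0.0004
grip_force: 0.0
```

```bash
python3 -c "
from h import *;st()
for n in('side','top'): s=snap(n,n+'5.png')
a=cv2.imread('pics/top5.png')[125:260,290:490];b=cv2.imread('pics/side5.png')[100:275,240:440]
cv2.imwrite('pics/c5.png',np.hstack([cv2.resize(a,(400,270)),cv2.resize(b,(400,350))[-270:]]))"
```

```text
t 8.0 box [-0.0077  0.0021] z 0.2012 rpy [3.141 0.    1.23 ] F [-0.7  0.2 -0.8] op -0.0
```

View pics/c5.png

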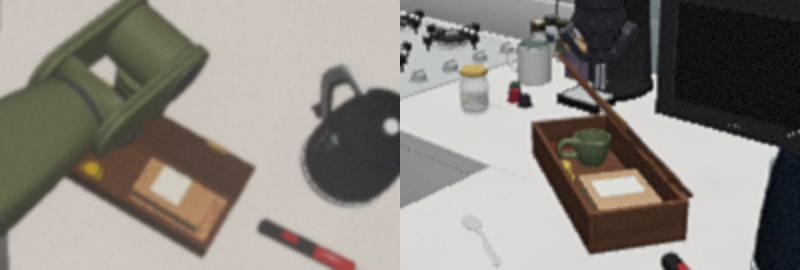

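The lid follows the fingers (about 0.9 rad), so I continue along the arc.

>>> arm_command --plan '[[[0, -0.04, 0.056, 0, 0, 0, 0], [0, -0.04, 0.056, 0, 0, 0, 0], [0, -0.029, 0.053, 0, 0, 0, 0], [0, -0.029, 0.053, 0, 0, 0, 0], [0, -0.013, 0.047, 0, 0, 0, 0], [0, -0.013, 0.047, 0, 0, 0, 0], [0, 0, 0.02, 0, 0, 0, 0], [0, 0, 0, 0, 0, 0, 0]]]'

```text
clock: 9.1
position: [0.469, -0.245, 0.1002]
tcp_rot: [-3.14, -0.0, 1.23]
wrist_force: [0.4, -0.5, 0.2]
opening: -0.0
grip_force: 0.0
```

>>> arm_command --plan '[[[0, 0, 0.01, 0, 0, 0, 0], [0, 0, 0.01, 0, 0, 0, 0], [0, 0, 0, 0, 0, 0, 0]]]'

```text
clock: 9.48
position: [0.4694, -0.2454, 0.0951]
tcp_rot: [3.141, 0.0, 1.23]
wrist_force: [0.2, -0.6, 1.0]
opening: -0.0001
grip_force: 0.0
```

>>> arm_command --plan '[[[0, 0, 0.008, 0, 0, 0, 0], [0, 0, 0, 0, 0, 0, 0]]]'

```text
clock: 9.72
position: [0.4695, -0.2454, 0.0949]
tcp_rot: [-3.141, -0.0, 1.231]
wrist_force: [-6.1, 3.4, 13.3]
opening: -0.0002
grip_force: 6.7
```

Resistance rises to 13 N with the tips at the shut-lid height (76 mm). Back off upward and check.

>>> arm_command --plan '[[[0, 0, 0.004, 0, 0, 0, 0], [0, 0, 0, 0, 0, 0, 0], [0, 0, -0.1, 0, 0, 0, 0], [0, 0, -0.15, 0, 0, 0, 0], [0, 0, -0.15, 0, 0, 0, 0], [0, 0, -0.15, 0, 0, 0, 0], [0, 0, 0, 0, 0, 0, 0], [0, 0, 0, 0, 0, 0, 0]]]'

```text
clock: 10.72
position: [0.4689, -0.2451, 0.2556]
tcp_rot: [-3.141, -0.0, 1.23]
wrist_force: [-0.8, -0.0, 0.9]
opening: -0.0001
grip_force: 0.0
```

```bash
python3 -c "
from h import *;st()
for n in('side','top'): s=snap(n,n+'6.png')
a=cv2.imread('pics/top6.png')[125:260,290:490];b=cv2.imread('pics/side6.png')[150:285,240:440]
cv2.imwrite('pics/c6.png',np.hstack([cv2.resize(a,(400,270)),cv2.resize(b,(400,270))]))"
```

```text
t 10.725 box [-0.0568  0.0022] z 0.2556 rpy [-3.141 -0.     1.23 ] F [-0.8 -0.   0.9] op -0.0
```

View pics/c6.png

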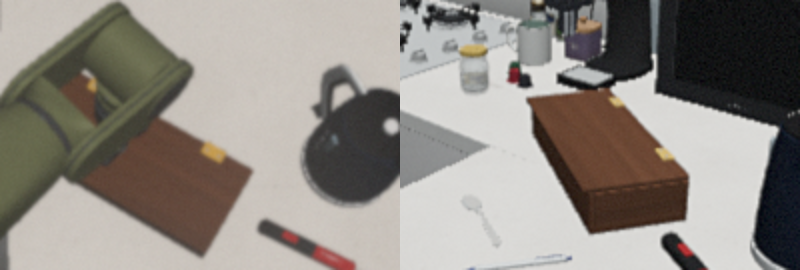

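The lid lies flat on the rim, and the jar, spoon, pen and lighter haven't moved. Handing in.

```bash
python3 -c "from h import *;print(r.finish_job())"
```

```text
the job is handed in; nothing more can be done
None
```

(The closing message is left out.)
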